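Hold the magnifier in focus over a circled weld spot

TASK

Pick up the hand magnifier by its handle and hold it level over the weld, the glass centred above the chalk-circled spot and at the height of the chalk line on the post, which is where this lens is sharp. Hold it steady there for two seconds, and finish still holding it there. Do not touch the welded workpiece with anything, and leave the other things on the bench where they lie.

Things in the scene. Friction and masses are not known exactly. Their poses are not given: they have to be found in the camera images.
- lens (a point): Centre of the glass of the loose hand magnifier (black round frame 89 mm across and 10 mm thick around clear glass 74 mm across, straight black handle, 0.08 to 0.17 kg in all). This point lies in the middle of the glass's thickness, 5 mm above the flat underside; the magnifier starts lying flat on the bench. z = up through the glass (square to it); the handle points along -x.
- handle (a point): Middle of the grasping place on the magnifier's handle, half-way up, 90 mm from the centre of the glass along the magnifier's -x. The handle is a straight bar 20 mm wide (y), 18 mm high (z), from 52 to 160 mm from the centre of the glass; its underside is flush with that of the frame, so this point starts 9 mm above the bench. The glass end is a little the heavier: the magnifier balances about 40 mm from the centre of the glass. Same axes as the lens.
- workpiece: Welded steel workpiece, tack-welded to the bench so that it cannot move: a base plate 150 mm (x) by 300 mm (y) by 12 mm thick, lying flat, with an upright square-tube post, 40 by 40 mm, standing on it to 192 mm above the bench, its axis at x 0, y +115 mm. A butt-weld bead, 13 mm wide and 3 mm proud, crosses the plate along x at y -35 mm. Origin: centre of the plate's underside, on the bench.
- weld_spot (a point): Centre of the chalk circle (42 mm across) drawn round the suspect spot of the butt weld; the point lies on top of the bead, 15 mm above the bench. The circle may be anywhere within 45 mm of the middle of the bead.
- focus_line (a point): The white chalk line, 6 mm wide, drawn level round all four sides of the post; this point lies on the post's axis at mid-line height. Its height (70 to 130 mm above the plate) is the height at which the middle of the glass must be held.
- flange: Loose pipe flange lying face down: disc 120 mm across, 16 mm thick, with a neck to 46 mm high; 1.6 kg. Origin: centre of the underside. Leave it alone.
- chipping_hammer: Loose chipping hammer lying flat, about 310 mm long along its x, head at +x (120 mm across), 26 mm high. Origin: on the bench under the handle. Leave it alone.
- electrode_carton: Yellow carton of welding rods lying flat, 360 (x) by 72 (y) by 32 mm high, 2 kg. Origin: centre of the underside. Leave it alone.
Things that resemble listed ones, but are neither listed nor needed, are in the scene too. There is more than one size of the part that bears lens; the job needs the middle-sized.

How it is judged:
By the outcome, as a careful person would: the job done as asked, in the order asked, and still so for the second after the job is handed in, while the arm keeps its last pose, push and grip.
It also fails if it takes over 38 s, if anything falls off the work surface, if the arm or the gripper's body presses on something with over 40 N, if the wrist force passes 120 N, or if a joint passes its speed limit or range.

ROBOT

A 6-joint arm with a two-finger parallel gripper is mounted at the origin on the work surface. World frame = base frame: x ahead of the robot, y to its left, z up, the work surface at z = 0. Lengths are in mm, angles in rad, forces in N, time in s.
With the tool pointing down it reaches from about 275 to 750 mm from the base axis. Payload 10.2 kg.
Tool frame: the origin (TCP) lies midway between the tips of the shut fingers; the grasp point (between the pads) lies grip_depth behind it (grip_depth is the distance from the TCP to the grasp point, in mm); z points along the fingers, y is the line along which they close (so a half turn about z gives the same grasp; the last joint's range is limited). The gripper opens to 85 mm and grips with 20 to 120 N. Pads are 22 mm wide; open, the fingers measure 114 mm over their backs; the gripper's body (76 mm by 85 mm) begins 54 mm behind the grasp point. The pads swing forward as they close: fully open they stand 13 mm farther back than shut.
Start: joints at [1.086, 0.313, 1.498, -0, 1.331, -0.223], TCP at [135.893, 507.114, 231.294] pointing down, gripper open.
Joint ranges: [-2.94, 2.94], [-0.97, 2.17], [0.19, 2.56], [-1.23, 4.37], [0.02, 3.11], [-2.88, 2.88]. Speed limits (rad/s): [2.39, 2.39, 3.01, 3.14, 3.14, 3.14].

INTERFACE

Orientations are given as a unit quaternion [w, x, y, z].
In Python, from rig import * gives the robot as it stands.
- The arm moves only by the tool servo_tool, never from a script. Its argument "commands" is a list of rows, each a list of 3 entries, a list of its own where there are three numbers: the gripper command: -1 is fully open, 1 is shut, values between are in proportion, then the shift along the tool's x, y, z in m, then the turn, a rotation vector about the tool's x, y, z in units of 6 degrees (1.0 is 6 degrees). In form: [[grip, [dx, dy, dz], [ax, ay, az]], ...]. A call has 1 to 10 rows; each row shifts and turns the commanded pose from where the row before left it, along the tool's axes as they then stand; what a row does not reach is not made up. A row lasts 1/12 s, in which the tool goes at most 41.7 mm and 7.16 degrees, less where a joint would pass 70% of its speed; a pose out of reach is approached as far as the arm can. A call is refused whole if a number of a shift passes 0.0417 or a number of a turn 1, either way. A call with a gripper value outside its range is refused whole. The fingers move at their own pace and stop on an object; "squeeze" is the grip in N (left out, the last holds). Time passes only in rows, so rows that do not move let the fingers close. It gives the time, the measured TCP pose, the force, the opening and the grip force at its end, in the units of the state.
- sense(): the state, without advancing time (a new reading comes with each control period).
- capture(name): name is "scene" or "top" or "wrist"; returns a dict with "pixels" (384x512x3 uint8, red, green, blue), "z_map" (384x512 float32, mm along the optical axis (not along the pixel's ray), 0 where there is no reading), "fx", "fy", "cx", "cy" (pixels), "rvec" (rotation vector, rad) and "tvec" (3), from world to camera coordinates, as OpenCV has them; the wrist camera has in their place "T_tool_cam" (4x4, takes a point from camera to tool coordinates, whose origin is the TCP and whose axes are the flange's). Camera axes: x right, y down, z forward; pixel columns grow to the right and rows downward; lengths in mm; the calibration is good to about 2 mm. The wrist camera is an equidistant fisheye: a pixel r from the principal point sees the ray r / f radians off the axis. A picture is of the moment at which its call begins: read the wrist's pose just before it.
- finish_job(): hands the job in; it is judged then, once.
The state is a dict: "time_s": time; "joints": joint angles; "dq": joint speeds; "tau": joint torques, N m; "eef_pos": TCP position; "ee_rot": TCP orientation; "force": force on the tool from outside, world axes, zero at the start; "wrist_torque": the same for the moment, N m; "grip_width": opening from 0.0 (shut) to 1.0 (fully open); "grip_force": force on a finger pad.
Only numpy, scipy, OpenCV 4.12 (cv2) and the standard library are available. Lean on these libraries where they do the work, as an engineer would, in place of code of your own. Each camera call takes 0.05 s, during which the arm holds its last target. There are 200 camera calls.

## Working session

There is one attempt and no reset: what is moved stays moved. The work goes in short steps, Python scripts to look and compute and a tool call to move; the robot and the scene stay as the last step left them, time stands still between calls to the robot, and variables do not carry over. Pictures are saved under pics/ and viewed, at most 10 in all, crops included, and the job is handed in when it is done.

Besides the shell and the picture viewer there is one more tool, called after "Call:" as name(argument=value, ...), one argument or row to a line, values as JSON. servo_tool: Moves the arm, as the interface text tells. Its arguments: {"type":"object","properties":{"commands":{"type":"array"},"squeeze":{"type":"number"}},"required":["commands"]}

```bash
mkdir -p pics; cat > h.py <<'E'
from rig import *
import numpy as np, cv2
def cloud(c):
    z=c["z_map"]; v,u=np.mgrid[0:384,0:512]
    P=np.stack([(u-c["cx"])/c["fx"]*z,(v-c["cy"])/c["fy"]*z,z],-1)
    R=cv2.Rodrigues(np.array(c["rvec"],float))[0]
    return (P-np.array(c["tvec"]).ravel())@R
E
python3 - <<'E'
from h import *
ims=[]
for n in("top","scene"):
    c=capture(n); np.savez("%s.npz"%n,**c)
    cv2.imwrite("pics/%s.png"%n,cv2.resize(c["pixels"][...,::-1],(800,600),interpolation=cv2.INTER_CUBIC))
    print(n,c["fx"],c["cx"],c["cy"],c["rvec"],c["tvec"])
print(sense())
E
```

```text
top 362.7534464542724 255.0254175969052 189.80471361421004 [ 2.14648177 -2.20554124  0.0860869 ] [  33.70062401  603.43358957 1296.57846135]
scene 484.0075198468636 258.24440472514016 185.5448749826975 [ 0.94448378  2.41767347 -1.12098511] [ 431.49564915 -179.93634906 1880.76851639]
{'time_s': 0.1, 'joints': array([ 1.08559815e+00,  3.13370319e-01,  1.49833304e+00,  2.04487829e-05,
        1.33100031e+00, -2.23402972e-01]), 'dq': array([ 0.00084544, -0.00163673, -0.00201287,  0.0010127 ,  0.00034225,
       -0.00020784]), 'tau': array([ 2.62877482e-03, -4.12904871e+01, -2.60138851e+01, -1.19001988e-04,
        3.00046224e-03,  2.95932090e-06]), 'eef_pos': array([135.78144503, 506.9108955 , 230.81501094]), 'ee_rot': array([-2.02039711e-04,  1.30526513e-01,  9.91444663e-01, -5.17562910e-04]), 'force': array([ 0.17048564, -0.21581174, -1.06471508]), 'wrist_torque': array([ 0.02954667,  0.00533646, -0.02352369]), 'grip_force': 0.0, 'grip_width': 0.9996299249627878}
```

View pics/top.png

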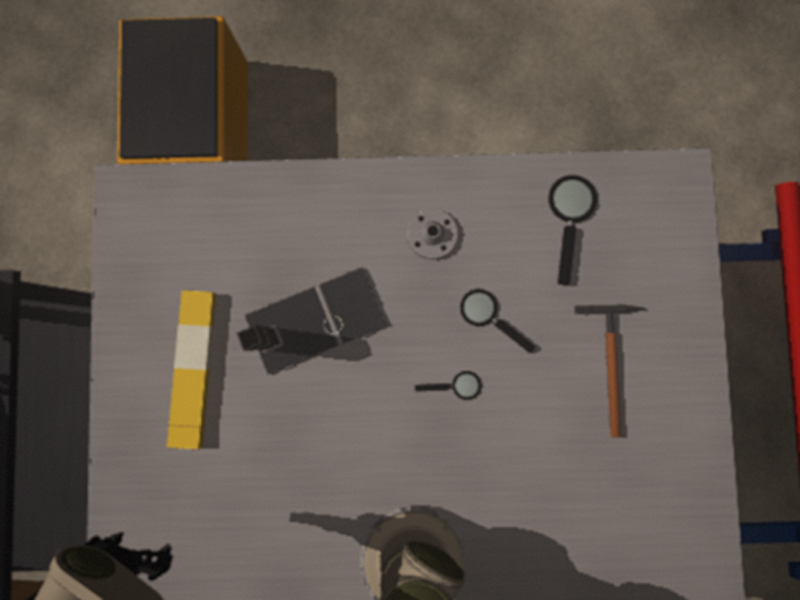

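View pics/scene.png

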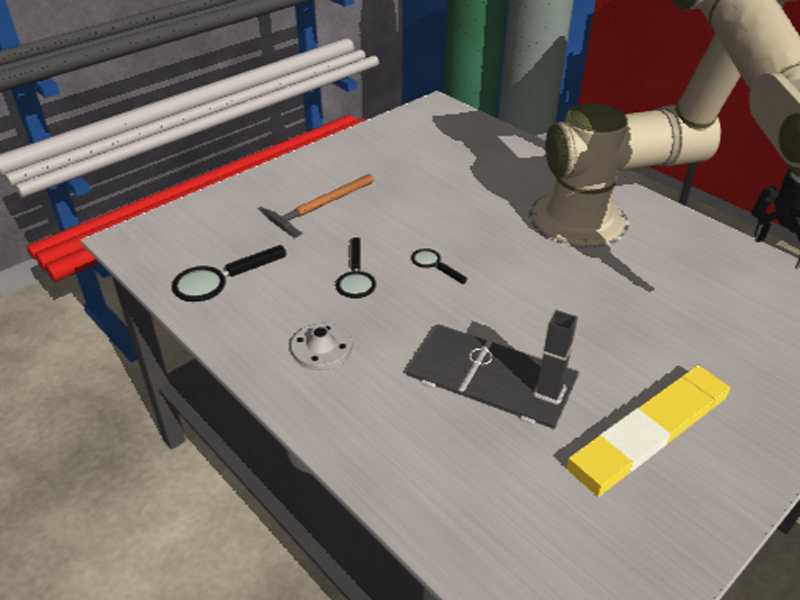

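Top view (800x600): three magnifiers with glass centres at (573,198) large, (479,307) middle and (467,385) small. The one at (479,307) is the middle size, which I'll check against its 89 mm frame. The chalk circle is at (333,325) and the post at about (255,338). In the scene view the chalk line on the post is at about (557,352) and the circle at (480,356).

```bash
cat > m.py <<'E'
from h import *
t=dict(np.load("top.npz")); s=dict(np.load("scene.npz"))
W=cloud(t); g=cv2.cvtColor(t["pixels"],cv2.COLOR_RGB2GRAY)
S=cloud(s); gs=cv2.cvtColor(s["pixels"],cv2.COLOR_RGB2GRAY)
def mag(W,g,wins):
  for n,(u0,u1,v0,v1) in wins.items():
    m=np.zeros_like(g);m[v0:v1,u0:u1]=(g[v0:v1,u0:u1]<70)
    P=W[m>0]; c=P.mean(0); 
    d=(P-c)[:,:2]; ax=np.linalg.svd(d,full_matrices=False)[2][0]; p=d@ax
    print(n,len(P),"c",c.round(),"ax",ax.round(3),"len",np.ptp(p).round(),"z",np.percentile(P[:,2],[10,50,90]).round())
    cs,_=cv2.findContours(m,cv2.RETR_EXTERNAL,cv2.CHAIN_APPROX_NONE)
    for k in cs:
      if len(k)>12: 
        (x,y),(a,b),_=cv2.fitEllipse(k); w=W[int(round(y)),int(round(x))]; print("   ell",round(x,1),round(y,1),round(a,1),round(b,1),w.round(),"mm",np.array([a,b])*W[0,0,2]*0+np.array([a,b])*3.55)
mag(W,g,dict(big=(348,386,108,186),mid=(290,350,180,230),small=(262,312,232,260)))
# plate/post from depth
for nm,C in(("top",W),("scene",S)):
  z=C[...,2]; 
  base=C[(z>170)&(z<215)&(abs(C[...,0]-450)<250)&(C[...,1]>50)&(C[...,1]<450)]; print(nm,"posttop",len(base),base.mean(0).round(1) if len(base) else "")
  b=(abs(C[...,0]-450)<250)&(C[...,1]>0)&(C[...,1]<450)&(z>8)&(z<18)
  Q=C[b][:,:2].astype(np.float32); print(" plate",len(Q), cv2.minAreaRect(Q))
print("top circle px 3D",W[208,213].round(),"scene",S[228,307].round(), "line",S[225,356].round(1))
for v in range(200,245,2): print(v,gs[v,350:364].tolist(),S[v,356].round())
cr=s["pixels"][190:270,250:380,::-1]; a=cv2.resize(cr,(390*2,480),interpolation=cv2.INTER_CUBIC)
cr=t["pixels"][165:235,260:360,::-1]
cv2.imwrite("pics/crop1.png",a[:, :]); cv2.imwrite("pics/crop2.png",cv2.resize(cr,(800,560),interpolation=cv2.INTER_CUBIC))
E
python3 m.py
```

```text
big 746 c [ 743. -394.   23.] ax [-0.957  0.29 ] len 500.0 z [ 1. 14. 26.]
   ell 365.5 141.1 28.8 71.9 [ 776. -400.   10.] mm [102.13152447 255.31398926]
mid 366 c [ 538. -217.   16.] ax [-0.634 -0.773] len 258.0 z [ 4. 13. 20.]
   ell 314.8 203.0 21.4 57.7 [ 551. -201.   12.] mm [ 76.0322588  204.90611267]
small 186 c [395. -98.  25.] ax [0.051 0.999] len 188.0 z [ 4. 11. 17.]
   ell 291.4 246.6 16.6 40.7 [ 393. -108.    9.] mm [ 58.93061075 144.38231239]
top posttop 99 [517.  321.2 187.4]
 plate 2964 ((447.0981140136719, 227.27944946289062), (446.9817199707031, 489.81494140625), 89.58844757080078)
scene posttop 230 [517.2 325.3 183.2]
 plate 3218 ((448.3135986328125, 223.04039001464844), (455.5802917480469, 408.0877990722656), 0.982730507850647)
top circle px 3D [542. 173.  16.] scene [544. 173.  11.] line [533.9 334.6 134.8]
200 [159, 160, 162, 157, 125, 64, 53, 53, 53, 57, 65, 76, 108, 147] [502. 301. 186.]
202 [166, 166, 160, 125, 65, 59, 50, 50, 51, 51, 52, 53, 54, 53] [504. 303. 180.]
204 [166, 159, 126, 64, 60, 57, 51, 51, 51, 52, 53, 54, 53, 52] [506. 305. 175.]
206 [150, 1
[... 866 characters left out ...]
5, 65, 81, 95, 136, 153, 156, 156, 115, 70, 72, 113, 94] [531. 335. 121.]
230 [53, 54, 53, 55, 54, 52, 53, 57, 65, 80, 95, 121, 81, 87] [531. 336. 115.]
232 [53, 53, 54, 54, 53, 55, 56, 54, 54, 53, 54, 60, 70, 114] [532. 338. 109.]
234 [54, 53, 52, 52, 52, 54, 53, 52, 51, 52, 56, 61, 89, 147] [532. 339. 101.]
236 [54, 54, 54, 54, 54, 54, 54, 53, 52, 53, 55, 62, 63, 70] [530. 339.  92.]
238 [53, 53, 55, 52, 53, 55, 53, 54, 53, 54, 60, 63, 65, 68] [528. 339.  83.]
240 [52, 53, 54, 53, 55, 54, 53, 53, 53, 58, 63, 65, 64, 66] [529. 341.  77.]
242 [54, 54, 53, 54, 53, 54, 53, 53, 54, 60, 65, 65, 64, 66] [530. 342.  70.]
244 [54, 53, 55, 53, 54, 54, 53, 54, 55, 63, 62, 65, 64, 66] [531. 344.  64.]
```

View pics/crop2.png

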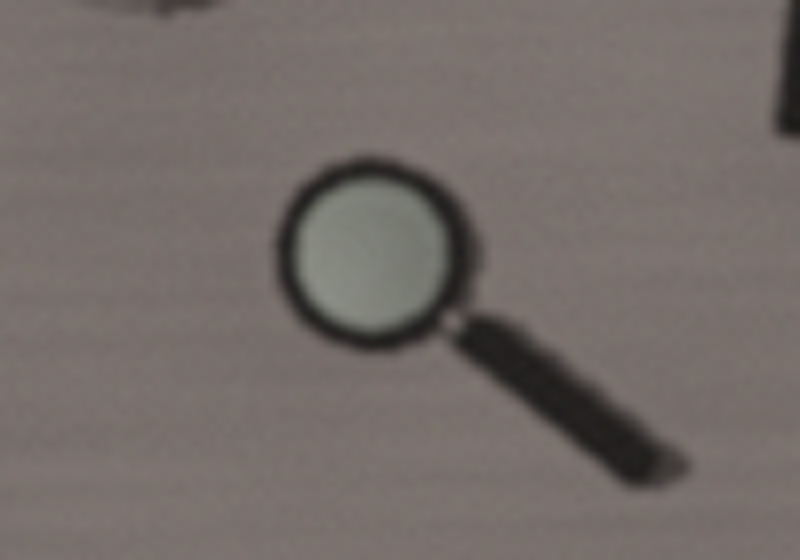

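View pics/crop1.png

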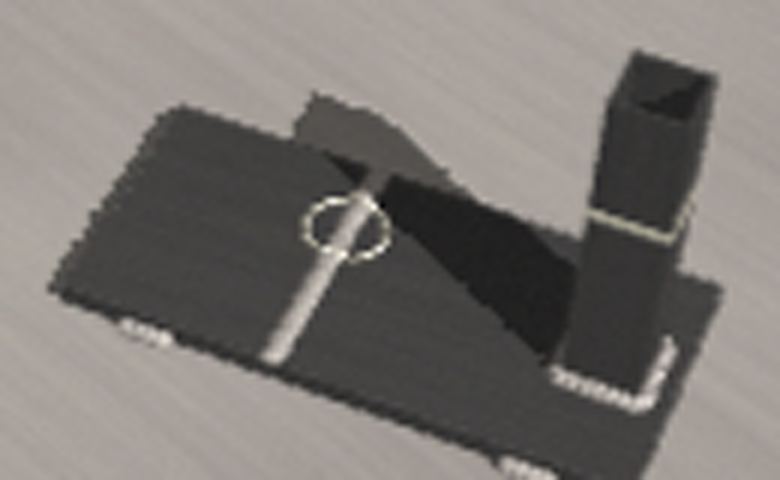

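Crop: the ring at crop (372,254) spans about 194/8 px, or roughly 87 mm, so this is the middle-sized magnifier (89 mm). Its handle runs to (645,470). In the scene crop the chalk circle is at (347,229) and the post line at about (640,228). Next I work out the first move.

```bash
cat >> h.py <<'E'
from scipy.spatial.transform import Rotation as Ro
def ray(c,u,v):
    R=cv2.Rodrigues(np.array(c["rvec"],float))[0]; d=R.T@np.array([(u-c["cx"])/c["fx"],(v-c["cy"])/c["fy"],1]); return -R.T@np.array(c["tvec"]).ravel(),d/np.linalg.norm(d)
def onz(c,u,v,z):
    o,d=ray(c,u,v); return o+d*(z-o[2])/d[2]
def tri(r1,r2):
    A=np.stack([r1[1],-r2[1]],1); k=np.linalg.lstsq(A,r2[0]-r1[0],rcond=None)[0]; p=r1[0]+k[0]*r1[1];q=r2[0]+k[1]*r2[1]; return (p+q)/2,np.linalg.norm(p-q)
def tool():
    s=sense(); q=s["ee_rot"]; return s,Ro.from_quat([q[1],q[2],q[3],q[0]]).as_matrix()
def w2t(R,d): return (R.T@np.array(d)/1000).round(4)
E
python3 - <<'E'
from h import *
import rig; print([x for x in dir(rig) if not x.startswith('_')], getattr(rig,'grip_depth',None))
t=dict(np.load("top.npz")); s=dict(np.load("scene.npz"))
L=onz(t,306.06,196.3,10); H=onz(t,340.2,223.3,18); print("lens",L.round(1),"hend",H.round(1),np.linalg.norm(L-H))
a=(L-H)[:2]/np.linalg.norm((L-H)[:2]); print("xaxis",a)
print("lens tri",tri(ray(t,306.06,196.3),ray(s,355/800*512-.5,284.5/600*384-.5)))
print("spot tri",tri(ray(t,333*.64-.2,325*.64-.2),ray(s,250+347/6-.4,190+229/6-.4)))
S,R=tool(); print(R.round(3)); print(S["eef_pos"])
h=L[:2]-90*a; print("handle",h)
d=np.r_[h,230]-S["eef_pos"]; print("shift tool m",w2t(R,d))
# tool y should be parallel to mag y
my=np.array([-a[1],a[0],0]); yt=R.T@my; print("turn about tool z deg", np.degrees(np.arctan2(-yt[0],yt[1])))
w=capture("wrist"); print(w["T_tool_cam"],w["fx"],w["cx"],w["cy"])
E
```

```text
['PlanningError', 'capture', 'finish_job', 'grip_depth', 'sense'] 18.700000000000003
lens [ 576.3 -169.6   10. ] hend [ 474.3 -288.6   18. ] 156.93141342477847
xaxis [0.65119659 0.75890909]
lens tri (array([ 577.28498165, -171.04238496,    4.28319084]), np.float64(1.7309071078282279))
spot tri (array([543.12985095, 173.81339804,  11.32589307]), np.float64(0.4575680397883067))
[[-0.966  0.259 -0.001]
 [ 0.259  0.966 -0.001]
 [ 0.    -0.001 -1.   ]]
[135.78144503 506.9108955  230.81501094]
handle [ 517.70689429 -237.94133451]
shift tool m [-0.5617 -0.6206  0.0013]
turn about tool z deg -64.36816598361051
[[-3.92973937e-04 -9.63638292e-01 -2.67209820e-01  6.71699593e+01]
 [ 9.99999853e-01 -2.79036271e-04 -4.64368576e-04  1.86783775e-01]
 [ 3.72922110e-04 -2.67209963e-01  9.63638260e-01 -1.41920074e+02]
 [ 0.00000000e+00  0.00000000e+00  0.00000000e+00  1.00000000e+00]] 297.3186396354542 252.25357379155892 194.01916717990403
```

Call:
servo_tool(
  commands=[
    [-1,[-0.0268,-0.0296,0],[0,0,0]],
    [-1,[-0.0268,-0.0296,0],[0,0,0]],
    [-1,[-0.0268,-0.0296,0],[0,0,0]],
    [-1,[-0.0268,-0.0296,0],[0,0,0]],
    [-1,[-0.0268,-0.0296,0],[0,0,0]],
    [-1,[-0.0268,-0.0296,0],[0,0,0]],
    [-1,[-0.0268,-0.0296,0],[0,0,0]],
    [-1,[-0.0268,-0.0296,0],[0,0,0]],
    [-1,[-0.0268,-0.0296,0],[0,0,0]],
    [-1,[-0.0268,-0.0296,0],[0,0,0]],
  ],
)

```text
time_s: 0.98
eef_pos: [318.4, 150.0, 231.4]
ee_rot: [0.0, 0.13, 0.991, 0.0]
force: [1.4, 0.3, 0.1]
grip_width: 1.001
grip_force: 0.0
```

Call:
servo_tool(
  commands=[
    [-1,[-0.0268,-0.0296,0],[0,0,0]],
    [-1,[-0.0268,-0.0296,0],[0,0,0]],
    [-1,[-0.0268,-0.0296,0],[0,0,0]],
    [-1,[-0.0268,-0.0296,0],[0,0,0]],
    [-1,[-0.0268,-0.0296,0],[0,0,0]],
    [-1,[-0.0268,-0.0296,0],[0,0,0]],
    [-1,[-0.0268,-0.0296,0],[0,0,0]],
    [-1,[-0.0268,-0.0296,0],[0,0,0]],
    [-1,[-0.0268,-0.0296,0],[0,0,0]],
    [-1,[-0.0268,-0.0296,0],[0,0,0]],
  ],
)

```text
time_s: 1.82
eef_pos: [500.8, -205.4, 231.0]
ee_rot: [-0.0, 0.131, 0.991, 0.0]
force: [0.7, 0.0, 0.1]
grip_width: 0.997
grip_force: 0.0
```

Call:
servo_tool(
  commands=[
    [-1,[0,0,0],[0,0,1]],
    [-1,[0,0,0],[0,0,1]],
    [-1,[0,0,0],[0,0,1]],
    [-1,[0,0,0],[0,0,1]],
    [-1,[0,0,0],[0,0,1]],
    [-1,[0,0,0],[0,0,1]],
    [-1,[0,0,0],[0,0,1]],
    [-1,[0,0,0],[0,0,1]],
    [-1,[0,0,0],[0,0,1]],
    [-1,[0,0,0],[0,0,1]],
  ],
)

```text
time_s: 2.65
eef_pos: [500.3, -203.4, 231.0]
ee_rot: [-0.0, 0.611, 0.792, -0.0]
force: [-0.5, -0.1, 0.2]
grip_width: 0.996
grip_force: 0.0
```

Call:
servo_tool(
  commands=[
    [-1,[0,0,0],[0,0,1]],
    [-1,[0,0,0],[0,0,1]],
    [-1,[0,0,0],[0,0,1]],
    [-1,[0,0,0],[0,0,1]],
    [-1,[0,0,0],[0,0,1]],
    [-1,[0,0,0],[0,0,1]],
    [-1,[0,0,0],[0,0,1]],
    [-1,[0,0,0],[0,0,1]],
    [-1,[0,0,0],[0,0,1]],
    [-1,[0,0,0],[0,0,0.3]],
  ],
)

```text
time_s: 3.48
eef_pos: [500.3, -203.4, 231.0]
ee_rot: [-0.0, 0.91, 0.414, -0.0]
force: [-0.9, 0.2, 0.0]
grip_width: 0.996
grip_force: 0.0
```

```bash
cat >> h.py <<'E'
def wcap():
    s,R=tool(); w=capture("wrist"); T=np.array(w["T_tool_cam"]); A=np.eye(4);A[:3,:3]=R;A[:3,3]=s["eef_pos"]; return w,A@T
def ortho(w,M,x0,x1,y0,y1,z,mm=0.5):
    # rows: x decreasing downward; columns: y decreasing rightward (as the top view)
    X,Y=np.meshgrid(np.arange(x1,x0,-mm),np.arange(y1,y0,-mm),indexing="ij")
    P=np.stack([X,Y,np.full_like(X,z)],-1)-M[:3,3]; P=P@M[:3,:3]
    r=np.hypot(P[...,0],P[...,1]); th=np.arctan2(r,P[...,2]); k=w["fx"]*th/np.maximum(r,1e-9)
    return cv2.remap(w["pixels"],(w["cx"]+k*P[...,0]).astype(np.float32),(w["cy"]+k*P[...,1]).astype(np.float32),cv2.INTER_LINEAR)
def magfit(w,M,zl=10,zh=18,x0=430,x1=650,y0=-310,y1=-110,mm=.5):
    # ring top at z=10: glass circle; handle top at 18
    o=ortho(w,M,x0,x1,y0,y1,zl,mm); g=cv2.cvtColor(o,cv2.COLOR_RGB2GRAY)
    m=(g<60).astype(np.uint8); cs,hi=cv2.findContours(m,cv2.RETR_CCOMP,cv2.CHAIN_APPROX_NONE); res={}
    best=None
    for k,h in zip(cs,hi[0]):
        if h[3]>=0 and len(k)>150:
            (u,v),(a,b),_=cv2.fitEllipse(k); print("hole c",x1-v*mm,y1-u*mm,"dia",a*mm,b*mm); best=np.array([x1-v*mm,y1-u*mm])
        elif h[3]<0 and len(k)>100: print("outer bbox",cv2.boundingRect(k),cv2.contourArea(k)*mm*mm)
    o2=ortho(w,M,x0,x1,y0,y1,zh,mm); m=(cv2.cvtColor(o2,cv2.COLOR_RGB2GRAY)<60)
    v,u=np.nonzero(m); P=np.stack([x1-v*mm,y1-u*mm],1)
    return o,best,P
E
python3 - <<'E'
from h import *
w,M=wcap(); np.savez("w1.npz",M=M,**w)
o,L,P=magfit(w,M)
d=P-L; r=np.hypot(*d.T); H=P[(r>56)&(r<175)]; c=H.mean(0); ax=(L-c)/np.linalg.norm(L-c); 
sv=np.linalg.svd(H-c,full_matrices=False)[2][0]; p=(H-L)@-ax; q=(H-c)@np.array([-ax[1],ax[0]])
print("lens",L,"hc",c,"ax",ax,"svd",sv,"extent",p.min(),p.max(),"width",np.percentile(q,[2,98]))
cv2.imwrite("pics/w1.png",np.hstack([cv2.resize(w["pixels"][...,::-1],(400,300)),cv2.resize(o[...,::-1],(330,300))]))
E
```

```text
outer bbox (191, 202, 188, 161) 2214.75
outer bbox (35, 60, 175, 173) 5875.5
hole c 577.1979904174805 -170.13704681396484 dia 70.19252014160156 70.33097076416016
lens [ 577.19799042 -170.13704681] hc [ 505.31643236 -247.33705923] ax [0.68144739 0.7318671 ] svd [-0.14491516 -0.98944408] extent 54.9262151300436 158.38847704394675 width [-15.80519716 128.49244905]
```

View pics/w1.png

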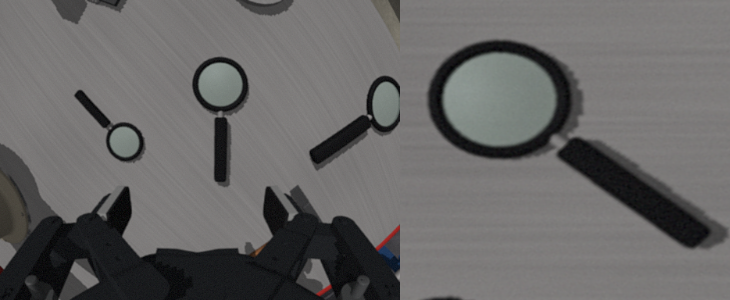

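The wrist picture shows the middle magnifier straight ahead of the fingers: glass at (220,84), handle running down to (222,180). In the ortho view the ring and handle are complete. The axis fit picked up gripper pixels, so I'll redo it on the handle blob alone.

```bash
cat > hf.py <<'E'
from h import *
def hfit(w,M,L,z=18,x0=430,x1=650,y0=-310,y1=-110,mm=.5):
    g=cv2.cvtColor(ortho(w,M,x0,x1,y0,y1,z,mm),cv2.COLOR_RGB2GRAY); m=(g<48).astype(np.uint8)
    for k in cv2.findContours(m,cv2.RETR_EXTERNAL,cv2.CHAIN_APPROX_NONE)[0]:
        A=cv2.contourArea(k)*mm*mm
        if 1200<A<3000:
            (u,v),wh,an=cv2.minAreaRect(k); c=np.array([x1-v*mm,y1-u*mm]); d=L-c
            if 80<np.hypot(*d)<130:
                wh=np.array(wh)*mm; b=cv2.boxPoints(((u,v),tuple(wh/mm),an)); e=[b[1]-b[0],b[2]-b[1]]; e=max(e,key=np.linalg.norm); a=np.array([-e[1],-e[0]]); a/=np.linalg.norm(a); a*=np.sign(a@d)
                print("A",A,"c",c,"wh",wh,"dist",np.hypot(*d),"ax",a,"ax2",d/np.hypot(*d)); return c,a
E
cat > go.py <<'E'
from hf import *
import sys
w=dict(np.load("w1.npz")); M=w["M"]
L=np.array([577.2,-170.1]); c,a=hfit(w,M,L)
S,R=tool(); print(R.round(4)); a=L-c; a/=np.linalg.norm(a)
h=L-88*a; print("handle",h)
print("shift",w2t(R,np.r_[h-S["eef_pos"][:2],0]), S["eef_pos"])
at=R.T@np.r_[a,0]; print("turn deg",np.degrees(np.arctan2(at[1],at[0])))
E
python3 go.py
```

```text
A 1989.75 c [ 509.83413696 -249.76004028] wh [107.22080994  19.95998192] dist 104.32584301435638 ax [0.6493829  0.76046157] ax2 [0.64572556 0.76356958]
[[ 6.565e-01  7.543e-01 -4.000e-04]
 [ 7.543e-01 -6.565e-01  3.000e-04]
 [-1.000e-04 -5.000e-04 -1.000e+00]]
handle [ 520.37615103 -237.29412317]
shift [-0.0124  0.0374 -0.    ] [ 500.32524379 -203.3776828   231.03749977]
turn deg -0.815971667456149
```

Call:
servo_tool(
  commands=[
    [-1,[-0.0124,0.0374,0],[0,0,-0.13]],
    [-1,[0,0,0.035],[0,0,0]],
    [-1,[0,0,0.04],[0,0,0]],
    [-1,[0,0,0.04],[0,0,0]],
    [-1,[0,0,0.04],[0,0,0]],
    [-1,[0,0,0],[0,0,0]],
    [-1,[0,0,0],[0,0,0]],
    [-1,[0,0,0],[0,0,0]],
  ],
)

```text
time_s: 4.2
eef_pos: [521.7, -238.0, 78.8]
ee_rot: [0.001, 0.906, 0.423, 0.001]
force: [0.4, 0.3, 0.4]
grip_width: 0.998
grip_force: 0.0
```

```bash
python3 - <<'E'
from hf import *
w,M=wcap(); np.savez("w2.npz",M=M,**w)
for zl in (5,10):
  o,L,P=magfit(w,M,zl); 
for z in (9,18,24): hfit(w,M,L,z)
S,R=tool(); print(S["eef_pos"],R.round(4))
g=cv2.cvtColor(w["pixels"],cv2.COLOR_RGB2GRAY)
cv2.imwrite("pics/w2.png",cv2.resize(w["pixels"][...,::-1],(640,480)))
E
```

```text
outer bbox (205, 406, 47, 34) 199.375
outer bbox (192, 202, 193, 170) 2284.875
outer bbox (33, 57, 178, 176) 6049.75
hole c 577.6207885742188 -170.2536163330078 dia 70.6646957397461 70.70539855957031
outer bbox (0, 0, 63, 79) 630.5
outer bbox (25, 431, 63, 9) 80.75
outer bbox (204, 400, 52, 40) 255.5
outer bbox (191, 201, 188, 166) 2179.875
outer bbox (36, 60, 173, 172) 5774.75
hole c 577.3242568969727 -170.6015739440918 dia 69.0036392211914 69.08668518066406
outer bbox (0, 0, 68, 85) 734.875
A 2124.75 c [ 508.16844177 -252.40716553] wh [112.40241241  20.01381302] dist 107.11994015971754 ax [0.64723086 0.76229405] ax2 [0.64559236 0.7636822 ]
A 1947.25 c [ 510.52381897 -249.6697998 ] wh [107.4727478   19.13664246] dist 103.50885395952383 ax [0.6478551  0.76176363] ax2 [0.64535965 0.76387886]
A 1832.0 c [ 512.11236572 -247.7179718 ] wh [104.50102234  18.51998901] dist 100.9927203766327 ax [0.6481187 0.7615393] ax2 [0.64570883 0.76358373]
[ 521.91407207 -238.11145554   79.19633716] [[ 6.427e-01  7.661e-01  3.800e-03]
 [ 7.662e-01 -6.427e-01 -2.700e-03]
 [ 3.000e-04  4.600e-03 -1.000e+00]]
```

View pics/w2.png

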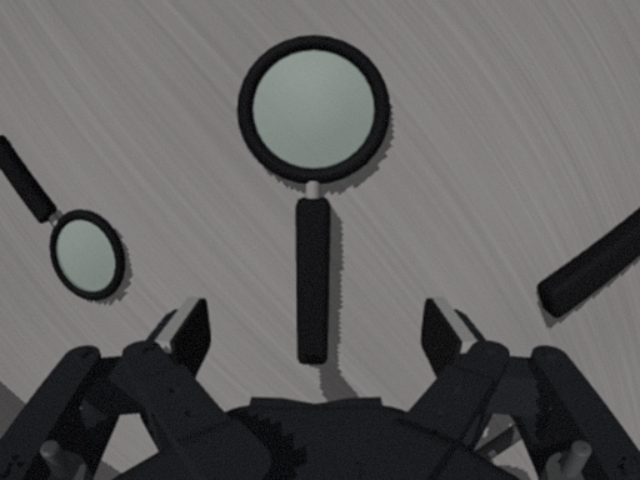

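The magnifier is centred between the fingers, with the handle from (313,200) to (313,362), and both views agree within 1 mm with its top at 18 mm. Now descend and grip.

Call:
servo_tool(
  commands=[
    [-1,[0,-0.0013,0.03],[0,0,0]],
    [-1,[0,0,0.03],[0,0,0]],
    [-1,[0,0,0.0155],[0,0,0]],
    [-1,[0,0,0],[0,0,0]],
    [1,[0,0,0],[0,0,0]],
    [1,[0,0,0],[0,0,0]],
    [1,[0,0,0],[0,0,0]],
    [1,[0,0,0],[0,0,0]],
    [1,[0,0,0],[0,0,0]],
    [1,[0,0,0],[0,0,0]],
  ],
  squeeze=80,
)

```text
time_s: 5.08
eef_pos: [520.2, -236.8, 2.0]
ee_rot: [0.001, 0.906, 0.422, 0.0]
force: [1.7, -0.8, 0.3]
grip_width: 0.21
grip_force: 78.8
```

Call:
servo_tool(
  commands=[
    [1,[0,0,0],[0,0,0]],
    [1,[0,0,0],[0,0,0]],
    [1,[0,0,0],[0,0,0]],
    [1,[0,0,0],[0,0,0]],
    [1,[0,0,0],[0,0,0]],
  ],
)

```text
time_s: 5.5
eef_pos: [520.2, -236.8, 1.9]
ee_rot: [0.001, 0.906, 0.422, 0.0]
force: [-1.1, 0.4, 7.3]
grip_width: 0.21
grip_force: 79.9
```

Call:
servo_tool(
  commands=[
    [1,[0,0,-0.005],[0,0,0]],
    [1,[0,0,-0.015],[0,0,0]],
    [1,[0,0,-0.03],[0,0,0]],
    [1,[0,0,-0.03],[0,0,0]],
    [1,[0,0,-0.03],[0,0,0]],
    [1,[0,0,-0.02],[0,0,0]],
    [1,[0,0,0],[0,0,0]],
    [1,[0,0,0],[0,0,0]],
  ],
)

```text
time_s: 6.17
eef_pos: [519.7, -236.5, 131.4]
ee_rot: [0.001, 0.906, 0.422, 0.0]
force: [-0.2, 0.1, -2.5]
grip_width: 0.213
grip_force: 78.8
```

```bash
cat > ck.py <<'E'
from hf import *
# held magnifier from depth: ring points in wrist depth cloud (fisheye)
def wcloud(w,M):
    z=w["z_map"]; v,u=np.mgrid[0:384,0:512]; x=u-w["cx"];y=v-w["cy"]; r=np.hypot(x,y); th=r/w["fx"]; k=np.tan(th)/np.maximum(r,1e-9)
    return np.stack([x*k*z,y*k*z,z],-1)@M[:3,:3].T+M[:3,3]
def held(w,M,n):
    S,R=tool(); C=(wcloud(w,M)-S["eef_pos"])@R   # tool frame
    g=cv2.cvtColor(w["pixels"],cv2.COLOR_RGB2GRAY)
    ok=(g<60)&(w["z_map"]>0)&(abs(C[...,2])<40)&(np.hypot(C[...,0]-90,C[...,1])<52)&(C[...,0]>44)
    P=C[ok]; A=np.c_[P[:,:2],np.ones(len(P))]; f=np.linalg.lstsq(A,P[:,2],rcond=None)[0]
    print("ring pts",len(P),"plane slopes deg(tool x,y)",np.degrees(f[:2]).round(2),"z at centre",(f@[90,0,1]).round(1))
    m=ok.astype(np.uint8); cs,hi=cv2.findContours((g<60).astype(np.uint8),cv2.RETR_CCOMP,cv2.CHAIN_APPROX_NONE)
    for k,h in zip(cs,hi[0]):
        if h[3]>=0 and cv2.contourArea(k)>2500:
            q=k[:,0,:].astype(float)-[w["cx"],w["cy"]]; r=np.hypot(*q.T); th=r/w["fx"]
            d=np.c_[q/r[:,None]*np.sin(th)[:,None],np.cos(th)]@np.array(w["T_tool_cam"])[:3,:3].T; o=np.array(w["T_tool_cam"])[:3,3]
            for zt in (-8,-3):   # top surface / mid glass in tool z
                p=o+d*((zt-o[2])/d[:,2])[:,None]; (x,y),(a,b),_=cv2.fitEllipse(p[:,:2].astype(np.float32)); print("  inner circle tool z",zt,"c",round(x,1),round(y,1),"dia",round(a,1),round(b,1))
    return R,S
E
python3 - <<'E'
from ck import *
S,R=tool(); print(S["eef_pos"],S["force"].round(2),S["wrist_torque"].round(3),R.round(4))
w,M=wcap(); np.savez("w3.npz",M=M,**w); held(w,M,3)
cv2.imwrite("pics/w3.png",cv2.resize(w["pixels"][...,::-1],(512,384)))
# chalk line from the scene camera: post centre model
s=dict(np.load("scene.npz")); t=dict(np.load("top.npz"))
E
```

```text
[ 519.6979594  -236.49009399  131.37521856] [-0.22  0.15 -2.5 ] [-0.009  0.045 -0.039] [[ 6.430e-01  7.659e-01  1.100e-03]
 [ 7.659e-01 -6.430e-01 -9.000e-04]
 [ 0.000e+00  1.400e-03 -1.000e+00]]
ring pts 8077 plane slopes deg(tool x,y) [ 0.27 -0.13] z at centre -7.7
  inner circle tool z -8 c 87.2 0.7 dia 68.1 68.1
  inner circle tool z -3 c 88.0 0.7 dia 70.6 70.7
```

View pics/w3.png

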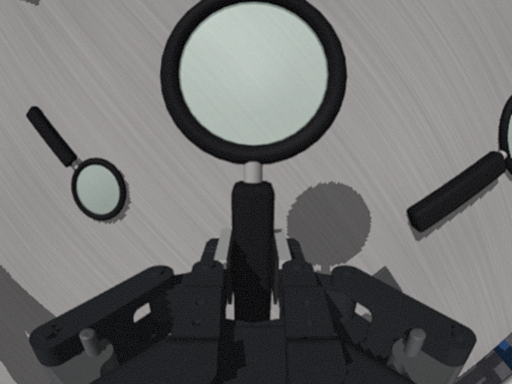

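The magnifier is held level: ring slope under 0.3°, glass centre at tool (88.5, 0.7, -2.9) mm. In the picture the glass is at (253,74) and the handle is between the pads. Now carry it across to the weld.

Call:
servo_tool(
  commands=[
    [1,[0.008,-0.008,0],[0,0,0]],
    [1,[0.016,-0.016,0],[0,0,0]],
    [1,[0.024,-0.025,0],[0,0,0]],
    [1,[0.027,-0.028,0],[0,0,0]],
    [1,[0.027,-0.028,0],[0,0,0]],
    [1,[0.027,-0.028,0],[0,0,0]],
    [1,[0.027,-0.028,0],[0,0,0]],
    [1,[0.027,-0.028,0],[0,0,0]],
    [1,[0.024,-0.025,0],[0,0,0]],
    [1,[0.018,-0.018,0],[0,0,0]],
  ],
)

```text
time_s: 7.05
eef_pos: [484.6, 88.3, 129.6]
ee_rot: [-0.001, 0.906, 0.423, -0.001]
force: [1.3, 0.1, -0.9]
grip_width: 0.212
grip_force: 78.8
```

Call:
servo_tool(
  commands=[
    [1,[0.011,-0.01,0],[0,0,0]],
    [1,[0.005,-0.004,0],[0,0,0]],
    [1,[0,0,0],[0,0,0]],
    [1,[0,0,0],[0,0,0]],
    [1,[0,0,0],[0,0,0]],
    [1,[0,0,0],[0,0,0]],
  ],
)

```text
time_s: 7.55
eef_pos: [486.3, 105.4, 130.6]
ee_rot: [-0.0, 0.907, 0.422, -0.0]
force: [0.1, -0.3, -2.1]
grip_width: 0.211
grip_force: 78.8
```

```bash
python3 - <<'E'
from ck import *
from scipy.optimize import least_squares
s=dict(np.load("scene.npz")); t=dict(np.load("top.npz"))
up=lambda u,v:(250+(u+.5)/6-.5,190+(v+.5)/6-.5)
for n,a,b,c in (("left",(612,100),(588,212),(562,368)),("front",(692,115),(672,240),(643,410))):
    T=onz(s,*up(*a),192); o,d=ray(s,*up(*b)); 
    # nearest height of ray b to the vertical through T
    q=tri((o,d),(T,np.array([0,0,1.]))); q2=tri(ray(s,*up(*c)),(T,np.array([0,0,1.]))); print(n,"top xy",T.round(1),"line z",q[0].round(1),q[1].round(1),"foot z",q2[0].round(1),q2[1].round(1))
print("spot z15 top",onz(t,333*.64-.2,325*.64-.2,15).round(1),"scene",onz(s,250+347/6-.4,190+229/6-.4,15).round(1))
w,M=wcap(); np.savez("w4.npz",M=M,**w); R,S=held(w,M,4); print(S["eef_pos"],R.round(4)[:,2], S["time_s"])
c=capture("scene"); np.savez("scene2.npz",**c)
a=cv2.resize(w["pixels"][...,::-1],(512,384)); b=cv2.resize(c["pixels"][180:276,240:378,::-1],(552,384),interpolation=cv2.INTER_CUBIC)
cv2.imwrite("pics/w4.png",np.hstack([cv2.resize(a,(400,300)),cv2.resize(b,(400,300))]))
cv2.imwrite("pics/s4.png",cv2.resize(c["pixels"][180:280,240:373,::-1],(798,600),interpolation=cv2.INTER_CUBIC))
E
```

```text
left top xy [537.6 312.7 192. ] line z [538.1 311.9 121. ] 1.9 foot z [537.9 312.2  14.4] 1.3
front top xy [519.1 343.1 192. ] line z [518.5 344.1 113.8] 2.3 foot z [517.8 345.2  -3. ] 4.9
spot z15 top [543.1 173.2  15. ] scene [545.9 176.3  15. ]
ring pts 8302 plane slopes deg(tool x,y) [0.25 0.03] z at centre -6.3
  inner circle tool z -8 c 87.2 0.7 dia 68.2 68.3
  inner circle tool z -3 c 88.0 0.7 dia 70.7 70.8
[486.26811179 105.47901266 130.65848048] [-3.e-04 -1.e-04 -1.e+00] 7.6
```

View pics/w4.png

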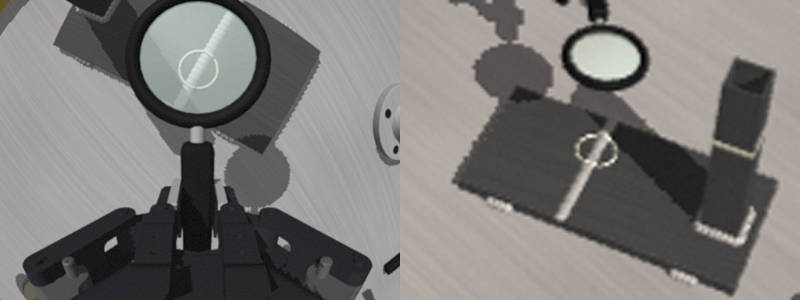

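View pics/s4.png

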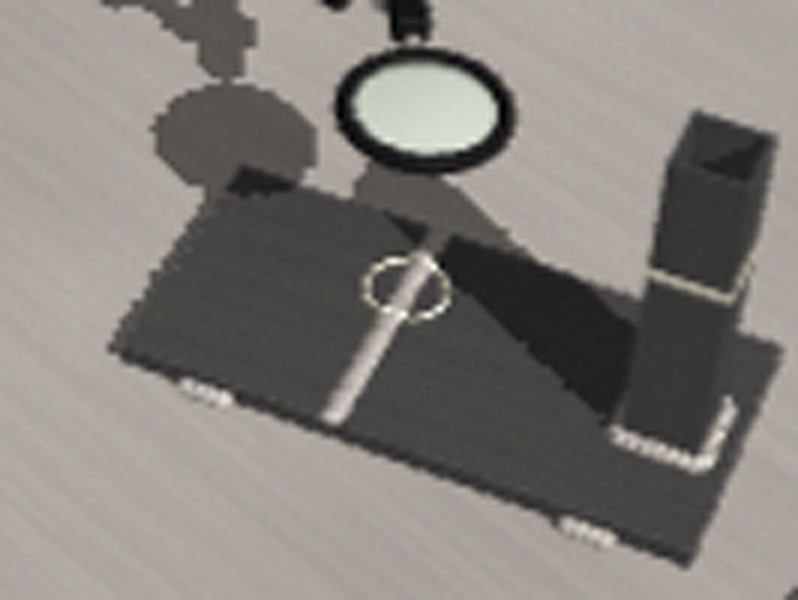

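The wrist view shows the chalk circle through the glass at (198,70), with the ring centred on (197,58). In the scene crop the magnifier hovers at (425,108), the post line is at (695,285) and the circle at (407,288). Next I refine the line height and the spot.

```bash
python3 - <<'E'
from ck import *
from scipy.optimize import least_squares
s=dict(np.load("scene2.npz")); w=dict(np.load("w4.npz")); M=w["M"]
S,R=tool(); L=S["eef_pos"]+R@[88.5,.7,-2.9]; print("lens",L.round(1))
# spot via wrist ortho
for z in (12,13):
    x0,x1,y0,y1,mm=505,585,135,215,.25
    o=ortho(w,M,x0,x1,y0,y1,z,mm).astype(int); g=o.sum(2)/3
    if z==12: cv2.imwrite("pics/o5.png",np.repeat(g[...,None],3,2).astype(np.uint8))
    # radial fit of 20mm-radius ring
    best=None
    gb=cv2.GaussianBlur(g.astype(np.float32),(0,0),2); hp=gb-cv2.GaussianBlur(gb,(0,0),14)
    th=np.linspace(0,2*np.pi,180,endpoint=False)
    def f(p,r):return -np.median(cv2.remap(hp,(p[0]+r/mm*np.cos(th))[None].astype(np.float32),(p[1]+r/mm*np.sin(th))[None].astype(np.float32),1))
    best=min(((f((u,v),r),u,v,r) for u in range(90,230,2) for v in range(90,230,2) for r in (19,19.5,20,20.5,21)))
    print("spot z",z,x1-best[2]*mm,y1-best[1]*mm,"r",best[3],"score",best[0])
# post fit, scene
Rc=cv2.Rodrigues(np.array(s["rvec"],float))[0]; K=np.array([[s["fx"],0,s["cx"]],[0,s["fy"],s["cy"]],[0,0,1]])
proj=lambda P:cv2.projectPoints(np.array(P,float),s["rvec"],s["tvec"],K,None)[0][:,0]
up=lambda u,v:((240+(u+.5)/6-.5),(180+(v+.5)/6-.5))
# corners back,right,front,left at top; line left,front; foot left, front ; plate corners visible
obs=np.array([up(*p) for p in((697,112),(777,135),(750,180),(668,162),(650,272),(737,299),(110,348),(690,565),(782,347))])
def model(p):
    x,y,yaw,zl,du,dv=p; c,n=np.cos(yaw),np.sin(yaw); Q=lambda a,b,z:[x+c*a-n*b,y+n*a+c*b,z]
    k=20; C=[(-k,-k),(-k,k),(k,k),(k,-k)]
    P=[Q(*C[i],192) for i in range(4)]+[Q(*C[3],zl),Q(*C[2],zl)]+[Q(75,-265,12),Q(75,35,12),Q(-75,35,12)]
    return proj(P)+[du,dv]
for fix in (0,1):
  for y0 in np.radians([0,15,20,25]):
    r=least_squares(lambda p:((model(p)-obs).ravel() if not fix else np.r_[(model(p)-obs).ravel(),p[4:]*.7]),[517,323,y0,121,0,0],loss="soft_l1")
  print("post fit",r.x.round(2),"cost",r.cost.round(2)); print((model(r.x)-obs).round(1).tolist())
# depth-based
C=cloud(s); g=cv2.cvtColor(s["pixels"],cv2.COLOR_RGB2GRAY)
m=np.zeros_like(g);m[222:234,346:368]=g[222:234,346:368]>120
P=C[(m>0)&(C[...,2]>90)]; P=P[(abs(P[:,0]-520)<35)&(abs(P[:,1]-323)<35)]; print("line cloud",len(P),P.mean(0).round(1),np.median(P,0).round(1))
m=np.zeros_like(g);m[185:212,292:330]=g[185:212,292:330]<60
P=C[(m>0)&(C[...,2]>100)&(C[...,2]<170)]; print("ring cloud",len(P),np.median(P,0).round(1))
cs,_=cv2.findContours(((g<70)[185:212,292:330]).astype(np.uint8),cv2.RETR_CCOMP,cv2.CHAIN_APPROX_NONE)
for k in cs:
    if len(k)>25: e=cv2.fitEllipse(k); print("ell",e[0][0]+292,e[0][1]+185,e[1])
print("proj lens",proj([L]))
E
```

```text
lens [543.8 172.9 133.6]
spot z 12 545.5 173.5 r 21 score -28.843441
spot z 13 545.5 173.5 r 21 score -28.713394
post fit [ 5.2525e+02  3.4181e+02  3.7000e-01  1.2567e+02 -2.9200e+00 -4.8200e+00] cost 3.31
[[-0.6, -0.2], [0.5, 0.4], [0.8, 2.1], [-0.2, 0.5], [-0.4, -0.2], [-0.8, -0.0], [0.0, -0.2], [0.6, -1.2], [0.1, -0.3]]
post fit [ 5.1695e+02  3.2541e+02  3.7000e-01  1.2501e+02 -1.5000e-01 -3.9000e-01] cost 3.93
[[-0.7, -0.1], [0.2, 0.4], [0.5, 1.9], [-0.3, 0.4], [-0.4, -0.1], [-0.9, -0.1], [1.1, 0.0], [0.6, -1.7], [0.1, -0.2]]
line cloud 28 [526.8 334.6 123.5] [530.8 337.6 124.2]
ring cloud 178 [552.8 179.7 137.9]
ell 310.2617816925049 198.21352195739746 (20.33878517150879, 28.974411010742188)
ell 310.2978401184082 197.55002307891846 (16.973072052001953, 25.47478485107422)
proj lens [[309.94369293 198.04731384]]
```

Spot is at (545, 174): wrist, top and scene agree within 3 mm. The line height is less certain (120–125 mm), so I move aside for a close wrist view of the post.

Call:
servo_tool(
  commands=[
    [1,[0.01,0,0],[0,0,0]],
    [1,[0.02,0,0],[0,0,0]],
    [1,[0.025,0,0],[0,0,0]],
    [1,[0.025,0,0],[0,0,0]],
    [1,[0.015,0,0],[0,0,0]],
    [1,[0.005,0,0],[0,0,0]],
    [1,[0,0,0],[0,0,0]],
    [1,[0,0,0],[0,0,0]],
    [1,[0,0,0],[0,0,0]],
    [1,[0,0,0],[0,0,0]],
  ],
)

```text
time_s: 8.48
eef_pos: [550.2, 182.3, 131.0]
ee_rot: [0.0, 0.907, 0.422, -0.0]
force: [-0.2, -0.2, -0.8]
grip_width: 0.214
grip_force: 78.8
```

```bash
python3 - <<'E'
from ck import *
w,M=wcap(); np.savez("w6.npz",M=M,**w); held(w,M,6); print(sense()["eef_pos"])
C=wcloud(w,M); g=cv2.cvtColor(w["pixels"],cv2.COLOR_RGB2GRAY).astype(int)
near=(abs(C[...,0]-517)<45)&(abs(C[...,1]-324)<45)
p=C[near&(C[...,2]>185)]; print("post top z",len(p),np.median(p,0).round(1))
b=near&(C[...,2]>90)&(C[...,2]<150)&(g>110); print("line pts",b.sum(),np.median(C[b],0).round(1),C[b].std(0).round(1))
v,u=np.nonzero(near&(C[...,2]>20)); print(u.min(),u.max(),v.min(),v.max())
u0,u1,v0,v1=max(u.min()-10,0),u.max()+10,max(v.min()-10,0),v.max()+10
cr=w["pixels"][v0:v1,u0:u1,::-1]; k=min(780/cr.shape[1],590/cr.shape[0]); print(u0,v0,k)
cv2.imwrite("pics/w6.png",cv2.resize(cr,None,fx=k,fy=k,interpolation=cv2.INTER_CUBIC))
E
```

```text
ring pts 7964 plane slopes deg(tool x,y) [ 0.23 -0.05] z at centre -6.3
  inner circle tool z -8 c 87.2 0.7 dia 68.4 68.5
  inner circle tool z -3 c 88.0 0.7 dia 70.9 71.0
[550.29485967 182.3445368  131.01127709]
post top z 287 [538.8 309.8 187.3]
line pts 311 [533.8 318.1 125.2] [11.  16.   5.8]
0 149 46 155
0 36 4.573643410852713
```

View pics/w6.png

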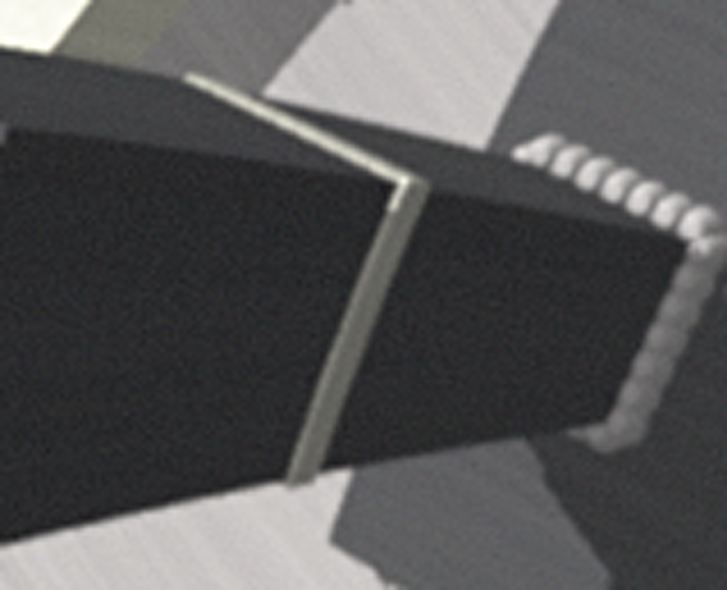

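The crop clearly shows the line around the post: near corner at (410,183), front face running down to (300,480), post foot corner near (690,240).

```bash
python3 - <<'E'
from ck import *
w=dict(np.load("w6.npz")); M=w["M"]; C=wcloud(w,M); k=4.5736
def wr(u,v):
    u=(u+.5)/k-.5; v=36+(v+.5)/k-.5; q=np.array([u-w["cx"],v-w["cy"]]); r=np.hypot(*q); th=r/w["fx"]
    return M[:3,3],M[:3,:3]@np.r_[q/r*np.sin(th),np.cos(th)]
def oz(r,z): return r[0]+r[1]*(z-r[0][2])/r[1][2]
s=dict(np.load("scene.npz"))
F=oz(wr(692,243),12); print("corner foot",F.round(1))
for px in((397,180),(428,183),(411,182)): print("line@corner",[x.round(1) for x in tri(wr(*px),(F,np.array([0,0,1.])))])
F2=oz(wr(605,425),12); print("foot far",F2.round(1),np.linalg.norm(F-F2))
print("line far",[x.round(1) for x in tri(wr(302,478),(F2,np.array([0,0,1.])))])
G=lambda u,v:C[int(round(36+v/k)),int(round(u/k))]
L=np.array([G(u,v) for u,v in((400,215),(388,245),(370,290),(350,340),(330,400),(315,440))]); print("line cloud",L.round(1).tolist(),L[:,2].mean())
for u,v in((640,300),(600,350),(620,330)): print("foot face cloud",G(u,v).round(1))
# face plane fit, then ray on the plane
pts=np.array([C[v,u] for v in range(70,125) for u in range(20,130) if abs(C[v,u,0]-525)<40 and 30<C[v,u,2]<180 and abs(C[v,u,1]-310)<40]); c=np.median(pts,0)
# tri with the scene camera: line at the shared left corner
up=lambda u,v:(240+(u+.5)/6-.5,180+(v+.5)/6-.5)
print("tri corner wrist/scene",tri(wr(411,182),ray(s,*up(650,272))))
E
```

```text
corner foot [541.2 312.   12. ]
line@corner [array([541.5, 312.2, 124.5]), np.float64(0.7)]
line@corner [array([541.6, 312.3, 116.9]), np.float64(1.0)]
line@corner [array([541.5, 312.2, 121.1]), np.float64(0.7)]
foot far [503.2 297.8  12. ] 40.57023519692082
line far [array([503.3, 297.9, 119.2]), np.float64(0.3)]
line cloud [[538.7, 309.1, 123.5], [535.3, 307.0, 123.8], [529.5, 305.9, 122.3], [522.8, 303.7, 121.3], [515.8, 300.3, 122.6], [510.4, 298.3, 122.4]] 122.6599897732101
foot face cloud [529.6 305.8  27.3]
foot face cloud [519.5 302.4  35. ]
foot face cloud [523.9 304.   29.2]
tri corner wrist/scene (array([541.05350827, 312.45849318, 122.69642948]), np.float64(2.743340355993676))
```

Line height 122.5 mm, agreed by the depth cloud, the triangulation and the width-corrected foot fit. Return over the spot and lower to that height.

Call:
servo_tool(
  commands=[
    [1,[-0.01,0.0006,0],[0,0,0]],
    [1,[-0.02,0,0],[0,0,0]],
    [1,[-0.025,0,0.002],[0,0,0]],
    [1,[-0.023,0,0.003],[0,0,0]],
    [1,[-0.014,0,0.003],[0,0,0]],
    [1,[-0.0062,0,0.003],[0,0,0]],
    [1,[0,0,0],[0,0,0]],
    [1,[0,0,0],[0,0,0]],
    [1,[0,0,0],[0,0,0]],
    [1,[0,0,0],[0,0,0]],
  ],
)

```text
time_s: 9.37
eef_pos: [488.3, 107.8, 119.9]
ee_rot: [0.0, 0.906, 0.423, 0.0]
force: [0.2, -0.6, -1.0]
grip_width: 0.21
grip_force: 78.8
```

```bash
cat > fin.py <<'E'
from ck import *
w,M=wcap(); R,S=held(w,M,7); L=S["eef_pos"]+R@[88.5,.7,-2.9]; print("tcp",S["eef_pos"].round(1),"lens",L.round(1),"t",S["time_s"],R[:,2].round(4))
x0,x1,y0,y1,mm=505,585,135,215,.25
g=ortho(w,M,x0,x1,y0,y1,12,mm).mean(2).astype(np.float32); gb=cv2.GaussianBlur(g,(0,0),2); hp=gb-cv2.GaussianBlur(gb,(0,0),14); th=np.linspace(0,2*np.pi,180,endpoint=False)
f=lambda u,v,r:-np.median(cv2.remap(hp,(u+r/mm*np.cos(th))[None].astype(np.float32),(v+r/mm*np.sin(th))[None].astype(np.float32),1))
b=min((f(u,v,r),u,v,r) for u in range(90,230,2) for v in range(90,230,2) for r in(20,20.5,21)); print("spot",x1-b[2]*mm,y1-b[1]*mm,b[3],b[0])
c=capture("scene"); C=cloud(c); gg=cv2.cvtColor(c["pixels"],cv2.COLOR_RGB2GRAY)
K=np.array([[c["fx"],0,c["cx"]],[0,c["fy"],c["cy"]],[0,0,1]]); pl=cv2.projectPoints(L[None],c["rvec"],c["tvec"],K,None)[0].ravel(); print("proj lens",pl.round(2))
U,V=int(pl[0]),int(pl[1]); cs,_=cv2.findContours((gg[V-13:V+14,U-19:U+20]<70).astype(np.uint8),cv2.RETR_CCOMP,cv2.CHAIN_APPROX_NONE)
for k in cs:
    if len(k)>25: e=cv2.fitEllipse(k); print("ell",e[0][0]+U-19,e[0][1]+V-13,e[1])
E
python3 fin.py
```

```text
ring pts 8285 plane slopes deg(tool x,y) [0.26 0.01] z at centre -6.4
  inner circle tool z -8 c 87.2 0.7 dia 68.2 68.3
  inner circle tool z -3 c 88.0 0.7 dia 70.7 70.8
tcp [488.2 107.8 119.9] lens [545.6 175.1 122.8] t 9.4167 [ 4.e-04  0.e+00 -1.e+00]
spot 545.5 173.5 21 -29.370518
proj lens [309.82 201.47]
ell 310.01648902893066 200.9904146194458 (22.69591522216797, 28.295351028442383)
ell 310.23607635498047 200.96013069152832 (16.811899185180664, 25.367515563964844)
```

Call:
servo_tool(
  commands=[
    [1,[-0.0009,0.0007,0],[0,0,0]],
    [1,[0,0,0],[0,0,0]],
    [1,[0,0,0],[0,0,0]],
    [1,[0,0,0],[0,0,0]],
    [1,[0,0,0],[0,0,0]],
    [1,[0,0,0],[0,0,0]],
    [1,[0,0,0],[0,0,0]],
    [1,[0,0,0],[0,0,0]],
    [1,[0,0,0],[0,0,0]],
    [1,[0,0,0],[0,0,0]],
  ],
)

```text
time_s: 10.3
eef_pos: [487.8, 106.2, 119.8]
ee_rot: [0.0, 0.906, 0.422, 0.0]
force: [0.6, -0.0, -1.1]
grip_width: 0.208
grip_force: 78.8
```

Call:
servo_tool(
  commands=[
    [1,[0,0,0],[0,0,0]],
    [1,[0,0,0],[0,0,0]],
    [1,[0,0,0],[0,0,0]],
    [1,[0,0,0],[0,0,0]],
    [1,[0,0,0],[0,0,0]],
    [1,[0,0,0],[0,0,0]],
    [1,[0,0,0],[0,0,0]],
    [1,[0,0,0],[0,0,0]],
    [1,[0,0,0],[0,0,0]],
    [1,[0,0,0],[0,0,0]],
  ],
)

```text
time_s: 11.13
eef_pos: [487.8, 106.2, 119.8]
ee_rot: [0.0, 0.906, 0.422, -0.0]
force: [-0.3, 0.3, -0.7]
grip_width: 0.215
grip_force: 78.8
```

Call:
servo_tool(
  commands=[
    [1,[0,0,0],[0,0,0]],
    [1,[0,0,0],[0,0,0]],
    [1,[0,0,0],[0,0,0]],
    [1,[0,0,0],[0,0,0]],
    [1,[0,0,0],[0,0,0]],
    [1,[0,0,0],[0,0,0]],
    [1,[0,0,0],[0,0,0]],
    [1,[0,0,0],[0,0,0]],
    [1,[0,0,0],[0,0,0]],
    [1,[0,0,0],[0,0,0]],
  ],
)

```text
time_s: 11.97
eef_pos: [487.8, 106.2, 119.8]
ee_rot: [-0.0, 0.906, 0.422, 0.0]
force: [0.1, -0.7, -1.4]
grip_width: 0.209
grip_force: 78.8
```

Call:
servo_tool(
  commands=[
    [1,[0,0,0],[0,0,0]],
    [1,[0,0,0],[0,0,0]],
    [1,[0,0,0],[0,0,0]],
    [1,[0,0,0],[0,0,0]],
    [1,[0,0,0],[0,0,0]],
    [1,[0,0,0],[0,0,0]],
  ],
)

```text
time_s: 12.47
eef_pos: [487.8, 106.2, 119.8]
ee_rot: [0.0, 0.906, 0.422, -0.0]
force: [-0.2, 0.1, -1.7]
grip_width: 0.212
grip_force: 78.8
```

```bash
python3 fin.py && python3 -c "
from rig import *
print(finish_job())"
```

```text
ring pts 8301 plane slopes deg(tool x,y) [0.25 0.  ] z at centre -6.3
  inner circle tool z -8 c 87.2 0.7 dia 68.2 68.3
  inner circle tool z -3 c 88.0 0.7 dia 70.7 70.8
tcp [487.8 106.2 119.8] lens [545.2 173.5 122.7] t 12.5167 [ 0. -0. -1.]
spot 545.5 173.5 21 -29.476738
proj lens [309.5  201.16]
ell 309.880558013916 201.34650707244873 (20.625690460205078, 28.742238998413086)
ell 309.8665237426758 200.6863021850586 (16.84701919555664, 25.262258529663086)
the job is handed in; nothing more can be done
None
```

The job is handed in at 12.5 s: the middle-sized magnifier is held level, its glass measured within about 1 mm of centre over the chalk circle and at 122.7 mm against a chalk line I put at 122.5 mm (readings 119–125 mm), and it was held still there for over two seconds.

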